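# Hang and lock the ladle tray on the slotted upright

### The arm

A 6-joint arm with a two-finger parallel gripper is mounted at the origin on the work surface. World frame = base frame: x ahead of the robot, y to its left, z up, the work surface at z = 0. Lengths are in m, angles in rad, forces in N, time in s.
With the tool pointing down it reaches from about 0.325 to 0.875 m from the base axis. Payload 4.4 kg.
Tool frame: the origin (TCP) lies at the very end of the fingers, on their centre line; the grasp point (between the pads) lies 19 mm behind it; x points along the fingers, y is the direction in which the jaws open and shut, and the axes are right-handed (so a half turn about x gives the same grasp; the last joint's range is limited). The gripper opens to 85 mm and grips with 20 to 120 N. Pads are 22 mm wide; open, the fingers measure 114 mm over their backs; the gripper's body (76 mm by 85 mm) begins 54 mm behind the grasp point. The pads swing forward as they close: fully open they stand 13 mm farther back than shut.
Start: joints at [1.02, 0.207, 1.542, -0, 1.393, -0.15], TCP at [0.224, 0.53, 0.231] pointing down, gripper open.
Joint ranges: [-2.73, 2.73], [-0.86, 2.22], [0.23, 2.46], [-1.11, 4.25], [0.08, 2.63], [-2.82, 2.82]. Speed limits (rad/s): [2.79, 2.79, 3.14, 3.14, 3.14, 3.14].

### API

Orientations are given as a unit quaternion [x, y, z, w].
In Python, from workcell import telemetry, cams, ticket gives the robot as it stands.
- The arm moves only by the tool send_rows, never from a script. Its argument "increments" is a list of rows, each a list of 5 numbers: the shift along the tool's x, y, z normalised to -1 to 1, where 1 is 750 mm, then the turn about the tool's x normalised to -1 to 1, where 1 is 180 degrees, then the opening, from 0 (shut) to 1 (fully open). In form: [[x, y, z, turn, hand], ...]. A call has 1 to 12 rows; each row is the pose to reach, as a shift and turn from the pose commanded when the call began, along the tool's axes at that moment, turning the shorter way round; what a row does not reach only later rows make up. A row lasts 1/10 s, in which the tool goes at most 50 mm and 8.59 degrees, less where a joint would pass 70% of its speed; a pose out of reach is approached as far as the arm can. A call with a number of a shift or a turn outside -1 to 1 is refused whole. A call with a gripper value outside its range is refused whole. The fingers move at their own pace and stop on an object; "grip_force" is the grip in N (left out, the last holds). Time passes only in rows, so rows that repeat a pose let the fingers close. It gives the time, the measured TCP pose, the force and the opening at its end, in the units of the state.
- telemetry.read_state(): the state, without advancing time (a new reading comes with each control period).
- cams.read_camera(name): name is "scene" or "side" or "wrist"; returns the picture (400x640x3 uint8, blue, green, red); there is no depth.
- cams.camera_params(name): a dict with "mtx" (3x3 intrinsics, pixels), "world_to_cam" (4x4, takes a point from world to camera coordinates). Camera axes: x right, y up, looking along -z (the intrinsics and any distortion apply to the point x, -y, -z); pixel columns grow to the right and rows downward; lengths in m; the calibration is good to about 2 mm. A picture is of the moment at which its call begins: read the wrist's pose just before it. camera_params takes no time and is no camera call; for the wrist camera it gives the pose at the moment of the call.
- ticket.job_done(): hands the job in, once; it reports no verdict.
The state is a dict: "clock": time; "joints": joint angles; "joint_vel": joint speeds; "effort": joint torques, N m; "ee_pos": TCP position; "tcp_rot": TCP orientation; "contact_force": force on the tool from outside, world axes, zero at the start; "ft_torque": the same for the moment, N m; "grip_width": opening from 0.0 (shut) to 1.0 (fully open).
Only numpy, scipy, OpenCV 4.12 (cv2) and the standard library are available. Lean on these libraries where they do the work, as an engineer would, in place of code of your own. Each camera call takes 0.05 s, during which the arm holds its last target. There are 200 camera calls.

### The job

Pick up the steel ladle tray, push both hooks on its back straight into the two slots of the upright, then press the tray down close to the upright until it is fully home and clicks locked, and let go. The slots' exact height has to be felt for: push and press gently, never force it (10 to 15 N is plenty), and leave the lid, the bowls and the wooden ladle rest alone.

Things in the scene. Friction and masses are not known exactly. Their poses are not given: they have to be found in the camera images.
- upright: Fixed slotted steel upright: foot plate 120 x 130 x 12 mm, on it a channel 50 mm wide, 34 mm deep, open behind; top 178 mm over the counter. Origin on the counter, on its middle plane; z up; its flat slotted face looks along -x and lies at x = -20 mm. The face is a sheet 4 mm thick with two slots one above the other at y = 0, each 12 mm wide, 40 mm tall, lower edges nominally at z = 78 and 130 mm.
- slot_nominal (a point): Middle of the NOMINAL lower edge of the upper slot, on the slotted face; axes as the upright's. Fixed to the upright, not to the slots: the slotted sheet sits in the channel at an unmeasured height, so both slots together really lie anywhere from 9 mm lower to 9 mm higher than nominal, anew each time. The sheet does not shift under the forces of the job.
- tray_grip (a point): On the loose ladle tray's rib, 46 mm above the tray's underside: the place to grasp. Tray axes: x to its hooked back, z up. Steel, about 0.35 kg, stands level on the counter at first. Floor 140 x 100 mm (x -65 to +75 mm from here), 4 mm thick, rim 14 mm high. Rib along y = 0, 12 mm thick in y: top 58 mm over the underside, but 90 mm for x +35 to +71 mm (shoulder).
- tray_back (a point): Bottom edge of the tray's back plate (34 wide, 98 mm high), on its rear face, mid-width; tray axes. It is 75 mm in +x from and 46 mm below tray_grip. With slots at nominal height the hooks enter when this point is 72 to 76 mm over the counter; push in till the plate meets the slotted face, then lower about 30 mm until the necks sit on the slots' lower edges (this point then at 42 to 44 mm).
- tray_press (a point): Middle of the top of the rib's shoulder, a flat 36 mm long (x) and 12 mm wide, 90 mm above the tray's underside and 25 mm in front of the rear face: the best place to press the tray down once it hangs in the slots. Pressing far from the back plate levers the hooks in the slots and they bind. With the hooks in, the let-go tray hangs by itself, its front sagging a few mm.
- tray_hook (a point): Underside of the upper hook's neck where it leaves the plate's rear face, 86 mm above the tray's underside; tray axes. The lower hook's is 34 mm above the underside. Hooks are 8 mm wide: neck 8 mm high, and a tongue hanging 28 mm below the neck's underside, 5.5 mm behind the rear face; 36 mm tall in all. They reach 10 mm (lower) and 11.5 mm (upper) behind the face.
- latch (a joint): Spring roller behind the slotted sheet below the upper slot: how far it is pushed back, m; 0 when free. About 20 mm of the tray's way down pushes it back 1.5 to 3.5 mm against roughly 6 to 15 N; in the last millimetres it springs fully back, to 0, over a bulge on the upper tongue: that click means locked.
- lid: Bystander: divided stainless pot lid, 144 mm across, black knob, 40 mm high. Origin at its underside centre.
- bowl_a: Bystander: blue ceramic sauce bowl, 96 mm across, 42 mm high. Origin at its underside centre.
- bowl_b: Bystander: blue ceramic sauce bowl, 96 mm across, 42 mm high. Origin at its underside centre.
- ladle_rest: Bystander: wooden ladle rest, 85 x 130 mm (x, y), 25 mm high. Origin at its underside centre.

How it is judged:
By the outcome, as a careful person would: the job done as asked, in the order asked, and still so for the second after the job is handed in, with the robot touching nothing.
It also fails if it takes over 61 s, if anything falls off the work surface, if the arm or the gripper's body presses on something with over 40 N, if the wrist force passes 120 N, or if a joint passes its speed limit or range.

## Working session

There is one attempt and no reset: what is moved stays moved. The work goes in short steps, Python scripts to look and compute and a tool call to move; the robot and the scene stay as the last step left them, time stands still between calls to the robot, and variables do not carry over. Pictures are saved under pics/ and viewed, about 8 in all and at most 12, crops included, and the job is handed in when it is done.

Besides the shell and the picture viewer there is one more tool, called in YAML: its name, and indented under it one key for each argument. send_rows: Moves the arm, as the interface text tells. Scaled input: -1 to 1 covers 750 mm each way for a shift and 180 degrees each way for a turn. Its arguments: {"type":"object","properties":{"increments":{"type":"array"},"grip_force":{"type":"number"}},"required":["increments"]}

```bash
mkdir -p pics; ls; python3 - <<'E'
from workcell import telemetry, cams
import cv2,numpy as np
s=telemetry.read_state()
for k,v in s.items(): print(k,np.round(v,4))
for n in("scene","side"):
    p=cams.camera_params(n); print(n,p.keys(),np.round(p['mtx'],1).tolist(),np.round(p['world_to_cam'],4).tolist())
    cv2.imwrite(f"pics/{n}0.png",cams.read_camera(n))
E
```

```text
pics
clock 0.0
joints [ 1.0205  0.2075  1.543   0.      1.3935 -0.1505]
joint_vel [ 0.0015 -0.0007  0.0003  0.0011  0.002  -0.0006]
effort [ 4.00000e-04 -3.83041e+01 -2.91597e+01 -1.00000e-04  1.06000e-02
  0.00000e+00]
ee_pos [0.2234 0.529  0.2301]
tcp_rot [ 0.1396  0.6933 -0.1412  0.6927]
contact_force [ 0.6107  0.7647 -0.408 ]
ft_torque [ 0.0172 -0.0227  0.0226]
grip_width 1.0044
scene dict_keys(['mtx', 'world_to_cam']) [[420.4, 0.0, 319.9], [0.0, 420.4, 195.8], [0.0, 0.0, 1.0]] [[0.8586, 0.5125, -0.009, -0.5259], [-0.3548, 0.607, 0.7111, 0.1394], [0.3699, -0.6074, 0.703, -1.1032], [0.0, 0.0, 0.0, 1.0]]
side dict_keys(['mtx', 'world_to_cam']) [[425.3, 0.0, 317.7], [0.0, 425.3, 203.1], [0.0, 0.0, 1.0]] [[0.847, -0.5314, 0.0143, -0.5156], [0.3967, 0.6496, 0.6486, -0.3157], [-0.354, -0.5437, 0.761, -0.7788], [0.0, 0.0, 0.0, 1.0]]
```

View pics/scene0.png

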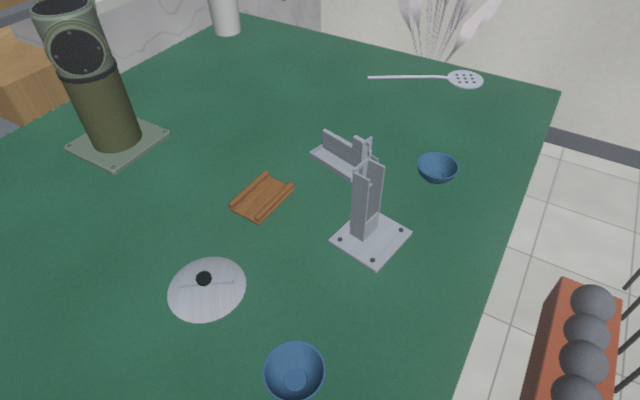

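View pics/side0.png

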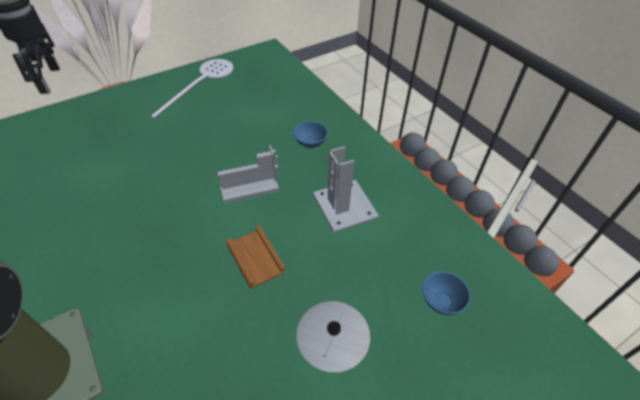

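The scene shows the tray at about (340,155) and the upright at about (368,210). In the side view they are at about (250,180) and (343,190). I'll zoom in on both.

```bash
python3 - <<'E'
import cv2
a=cv2.imread('pics/scene0.png')[120:270,300:420]; b=cv2.imread('pics/side0.png')[140:235,210:385]
cv2.imwrite('pics/a.png',cv2.resize(a,None,fx=4,fy=4,interpolation=cv2.INTER_CUBIC)); cv2.imwrite('pics/b.png',cv2.resize(b,None,fx=4.5,fy=4.5,interpolation=cv2.INTER_CUBIC))
E
```

```text
(no output)
```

View pics/a.png

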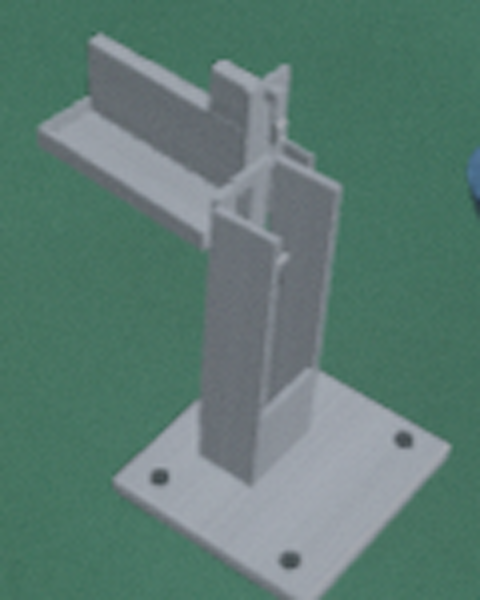

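View pics/b.png

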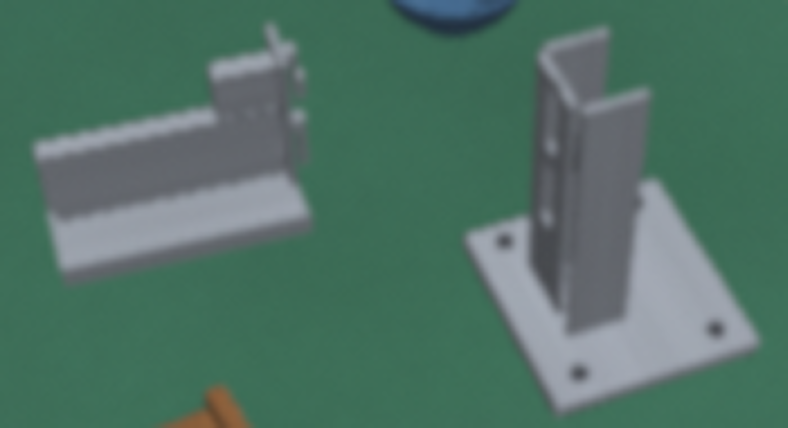

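The crops give clear corners for the tray (rib, shoulder, rim) and the upright (channel top and bottom, foot). I'll fit planar poses to both.

```bash
cat > fit.py <<'E'
import numpy as np, cv2
from scipy.optimize import least_squares
from workcell import cams
P={n:cams.camera_params(n) for n in('scene','side')}
def proj(n,X,p=None):
    p=p or P[n]; c=np.c_[X,np.ones(len(X))]@np.array(p['world_to_cam']).T
    c=c[:,:3]*[1,-1,-1]; q=c@np.array(p['mtx']).T; return q[:,:2]/q[:,2:]
def place(pose,X):
    x,y,a=pose[:3]; c,s=np.cos(a),np.sin(a); return X@np.array([[c,s,0],[-s,c,0],[0,0,1]])+[x,y,0]
E
cat > f1.py <<'E'
from fit import *
sc=lambda u,v:(300+(u+.5)/4-.5,120+(v+.5)/4-.5); sd=lambda u,v:(210+(u+.5)/4.5-.5,140+(v+.5)/4.5-.5)
U=[('side',sd,[(545,48,-20,25,178),(575,105,-20,-25,178),(608,30,14,25,178),(650,92,14,-25,178),(572,335,-20,-25,12),(627,318,14,-25,12)],[(465,235,-60,65,12),(655,180,60,65,12),(760,340,60,-65,12),(558,408,-60,-65,12)]),
('scene',sc,[(213,205,-20,-25,178),(280,243,14,-25,178),(200,455,-20,-25,12),(253,487,14,-25,12),(340,190,14,25,178),(275,157,-20,25,178)],[(113,483,-60,-65,12),(450,448,60,65,12)])]
T=[('side',sd,[(40,157,-65,-6,58),(212,63,35,6,90),(217,80,35,-6,90),(217,112,35,-6,58),(62,270,-65,-50,14),(310,215,75,-50,14),(68,284,-65,-50,0),(270,25,75,17,98)],[]),
('scene',sc,[(40,130,-65,-50,14),(207,237,75,-50,14),(92,43,-65,-6,58),(100,36,-65,6,58),(212,70,35,-6,90),(212,108,35,-6,58),(288,68,75,17,98)],[])]
for name,D,x0 in(('up',U,[.8,.3,.3,0]),('tray',T,[.6,.3,.3,0])):
    def res(q,flat=True):
        o=[]
        for n,m,A,B in D:
            for L,off in((A,0),(B,q[3])):
                for u,v,*X in L: o.append(proj(n,place(q,np.array([X])/1e3+[off,0,0]))[0]-m(u,v))
        return np.ravel(o)
    r=least_squares(res,x0,loss='soft_l1'); print(name,np.round(r.x,4),'deg',np.degrees(r.x[2]).round(2)); print(np.round(res(r.x).reshape(-1,2),1).tolist())
E
python3 f1.py
```

```text
up [ 0.6949  0.0415 -0.1664  0.0164] deg -9.54
[[-1.3, 0.0], [1.6, 2.4], [-1.1, 0.1], [-0.5, 1.1], [-1.4, 1.0], [-0.8, 0.7], [-0.9, -0.0], [0.0, -0.7], [0.4, 0.2], [-0.5, 0.1], [0.5, 2.1], [-0.5, 1.0], [-0.0, 0.5], [0.2, 0.9], [0.8, -0.3], [1.6, 0.2], [0.3, -0.6], [1.6, -0.4]]
tray [ 0.538   0.2345 -0.2506  0.    ] deg -14.36
[[-1.0, 0.3], [-1.1, 0.1], [-1.2, -0.4], [0.0, 1.9], [-0.0, 0.1], [0.4, 0.0], [-0.5, 0.7], [0.6, 0.0], [0.2, 0.2], [0.3, 0.1], [-0.4, -0.1], [1.0, -0.4], [0.4, -0.2], [-0.2, 1.4], [1.7, 0.6]]
```

```bash
cat > mv.py <<'E'
import numpy as np, sys
from scipy.spatial.transform import Rotation as R
from workcell import telemetry
def goal(x,y,z,yaw_deg):
    """tool x down, tool y along yaw+90 (or opposite, nearer)"""
    s=telemetry.read_state(); p=np.array(s['ee_pos']); Q=R.from_quat(s['tcp_rot']); M=Q.as_matrix()
    best=None
    for k in(90,-90):
        a=np.radians(yaw_deg+k); ty=np.array([np.cos(a),np.sin(a),0]); tx=np.array([0,0,-1.])
        G=R.from_matrix(np.c_[tx,ty,np.cross(tx,ty)]); rv=(Q.inv()*G).as_rotvec(degrees=True)
        if best is None or abs(rv[0])<abs(best[0]): best=rv
    d=M.T@(np.array([x,y,z])-p)
    print('t',s['clock'],'pos',p.round(4),'F',np.round(s['contact_force'],2),'grip',round(s['grip_width'],3),'j',np.round(s['joints'],2))
    print('tool axes\n',M.round(3)); print('shift mm',(d*1e3).round(1),'norm',(d/.75).round(4),'rotvec deg',best.round(2),'turn',(best[0]/180).round(4))
if __name__=='__main__': goal(*map(float,sys.argv[1:]))
E
python3 mv.py .538 .2345 .16 -14.36
```

```text
t 0.1 pos [0.2234 0.5291 0.2302] F [-0.59  0.37 -0.18] grip 0.996 j [ 1.02  0.21  1.54  0.    1.39 -0.15]
tool axes
 [[-0.001  0.389  0.921]
 [-0.002  0.921 -0.389]
 [-1.    -0.002 -0.   ]]
shift mm [  70.4 -148.7  404.4] norm [ 0.0938 -0.1983  0.5393] rotvec deg [-8.55 -0.03  0.12] turn -0.0475
```

send_rows:
  increments:
    - [0.0938, -0.198, 0.539, -0.0475, 1]
    - [0.0938, -0.198, 0.539, -0.0475, 1]
    - [0.0938, -0.198, 0.539, -0.0475, 1]
    - [0.0938, -0.198, 0.539, -0.0475, 1]
    - [0.0938, -0.198, 0.539, -0.0475, 1]
    - [0.0938, -0.198, 0.539, -0.0475, 1]
    - [0.0938, -0.198, 0.539, -0.0475, 1]
    - [0.0938, -0.198, 0.539, -0.0475, 1]
    - [0.0938, -0.198, 0.539, -0.0475, 1]
    - [0.0938, -0.198, 0.539, -0.0475, 1]
    - [0.0938, -0.198, 0.539, -0.0475, 1]
  grip_force: 40

```text
clock: 1.2
ee_pos: [0.5383, 0.2346, 0.16]
tcp_rot: [0.089, 0.702, -0.089, 0.701]
contact_force: [-1.4, -0.2, -0.2]
grip_width: 1.001
```

```bash
python3 mv.py .538 .2345 .027 -14.36; python3 - <<'E'
from workcell import cams
import cv2,json,numpy as np
p=cams.camera_params('wrist'); json.dump({k:np.array(v).tolist() for k,v in p.items()},open('w1.json','w'))
cv2.imwrite('pics/w1.png',cams.read_camera('wrist'))
E
```

```text
t 1.2 pos [0.5383 0.2346 0.16  ] F [-1.45 -0.2  -0.21] grip 1.001 j [ 0.26  0.3   1.58  0.    1.26 -1.05]
tool axes
 [[-0.002  0.25   0.968]
 [-0.     0.968 -0.25 ]
 [-1.    -0.001 -0.002]]
shift mm [ 1.33e+02 -1.00e-01  0.00e+00] norm [ 1.773e-01 -1.000e-04  1.000e-04] rotvec deg [-0.13 -0.12  0.04] turn -0.0007
```

View pics/w1.png

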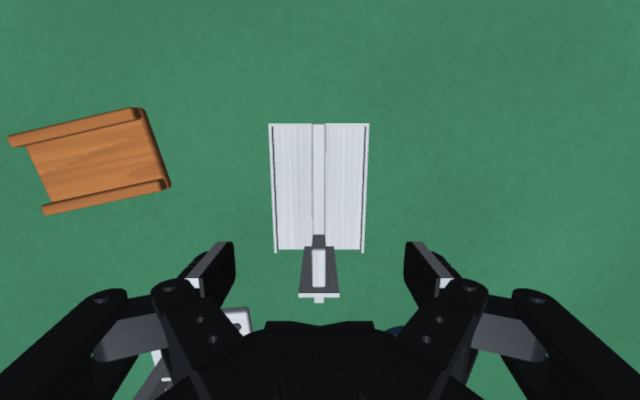

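The wrist view shows the tray well aligned: front rim corners at (269,124) and (369,124), back plate at (298–340, 293). I'll refine its pose from here.

```bash
cat > f2.py <<'E'
from fit import *
import json
p=json.load(open('w1.json'))
L=np.array([(269,124,-65,-50,14),(369,124,-65,50,14),(312.5,124,-65,-6,58),(326,124,-65,6,58),(311.5,249,35,-6,90),(326,249,35,6,90),(311.5,287,71,-6,90),(325.5,287,71,6,90),(298,293.5,71,-17,98),(340,293.5,71,17,98)],float)
r=least_squares(lambda q:(proj('w',place(q,L[:,2:]/1e3),p)-L[:,:2]).ravel(),[.538,.2345,-.25],loss='soft_l1')
print(r.x.round(4),np.degrees(r.x[2]).round(2),np.round(r.fun.reshape(-1,2),1).tolist())
E
python3 f2.py
```

```text
[ 0.5379  0.2354 -0.2552] -14.62 [[-0.3, -0.4], [0.5, -0.2], [-0.5, -0.7], [0.2, -0.6], [0.0, 0.2], [0.1, 0.2], [0.2, 1.1], [0.3, 1.1], [0.1, -0.0], [-0.7, 0.1]]
```

send_rows:
  increments:
    - [0.06, 0.001, 0, -0.002, 1]
    - [0.12, 0.001, 0, -0.002, 1]
    - [0.165, 0.001, 0, -0.002, 1]
    - [0.1773, 0.001, 0, -0.002, 1]
    - [0.1773, 0.001, 0, -0.002, 1]
    - [0.1773, 0.001, 0, -0.002, 0]
    - [0.1773, 0.001, 0, -0.002, 0]
    - [0.1773, 0.001, 0, -0.002, 0]
    - [0.1773, 0.001, 0, -0.002, 0]
    - [0.1773, 0.001, 0, -0.002, 0]
    - [0.1773, 0.001, 0, -0.002, 0]
    - [0.1773, 0.001, 0, -0.002, 0]
  grip_force: 60

```text
clock: 2.45
ee_pos: [0.5393, 0.2361, 0.029]
tcp_rot: [0.086, 0.701, -0.086, 0.702]
contact_force: [-1.2, -2.3, 5.8]
grip_width: 0.127
```

```bash
python3 mv.py .538 .2345 .067 -9.54
```

```text
t 2.45 pos [0.5393 0.2361 0.029 ] F [-1.18 -2.27  5.77] grip 0.127 j [ 0.27  0.47  1.65 -0.    1.02 -1.06]
tool axes
 [[ 0.001  0.242  0.97 ]
 [-0.     0.97  -0.242]
 [-1.     0.     0.001]]
shift mm [-38.   -1.9  -0.8] norm [-0.0507 -0.0025 -0.0011] rotvec deg [-4.46  0.07 -0.01] turn -0.0248
```

```bash
cat > look.py <<'E'
from fit import *
from workcell import telemetry
from scipy.spatial.transform import Rotation as R
p=cams.camera_params('wrist'); s=telemetry.read_state()
T=np.eye(4);T[:3,:3]=R.from_quat(s['tcp_rot']).as_matrix();T[:3,3]=s['ee_pos']
C=np.linalg.inv(p['world_to_cam']); K=np.linalg.inv(T)@C; print('cam in tool mm',(K[:3,3]*1e3).round(1),'optical axis',(-K[:3,2]).round(3))
up=[.6949,.0415,-.1664]
pts=np.array([[x,y,178] for x in(-20,14) for y in(-25,25)]+[[x,y,12] for x in(-44,76) for y in(-65,65)])/1e3
for dx,dy,z in((.1,.13,.3),(.06,.13,.3),(.1,.15,.26),(.12,.1,.3)):
    a=-.1664; tz=np.array([np.cos(a),np.sin(a),0]);tx=np.array([0,0,-1.]);M=np.c_[tx,np.cross(tz,tx),tz]
    G=np.eye(4);G[:3,:3]=M;G[:3,3]=place(up,np.array([[dx,dy,z]]))[0]
    q=dict(p);q['world_to_cam']=np.linalg.inv(G@K);print(dx,dy,z,G[:3,3].round(3),proj('w',place(up,pts),q).round().astype(int).tolist())
E
python3 look.py
```

```text
cam in tool mm [-142.8    0.9  -64.1] optical axis [ 0.966 -0.     0.258]
0.1 0.13 0.3 [0.815 0.153 0.3  ] [[138, 58], [196, 58], [144, 99], [200, 99], [180, 66], [272, 66], [190, 152], [276, 152]]
0.06 0.13 0.3 [0.776 0.16  0.3  ] [[145, 107], [201, 107], [151, 145], [205, 145], [183, 96], [273, 96], [193, 178], [277, 178]]
0.1 0.15 0.26 [0.818 0.173 0.26 ] [[75, 45], [145, 45], [85, 95], [152, 95], [149, 60], [251, 60], [163, 155], [257, 155]]
0.12 0.1 0.3 [0.83 0.12 0.3 ] [[169, 31], [229, 31], [175, 75], [232, 75], [200, 50], [293, 50], [208, 139], [295, 139]]
```

send_rows:
  increments:
    - [-0.02, 0, 0, 0, 0]
    - [-0.06, 0, 0, 0, 0]
    - [-0.12, 0, 0, 0, 0]
    - [-0.18, 0, 0, 0, 0]
    - [-0.24, 0, 0, 0, 0]
    - [-0.3, 0, 0.02, 0, 0]
    - [-0.34, -0.005, 0.08, -0.01, 0]
    - [-0.361, -0.01, 0.14, -0.0248, 0]
    - [-0.361, -0.015, 0.2, -0.0248, 0]
    - [-0.361, -0.0218, 0.26, -0.0248, 0]
    - [-0.361, -0.0218, 0.31, -0.0248, 0]
    - [-0.361, -0.0218, 0.331, -0.0248, 0]

```text
clock: 3.65
ee_pos: [0.7772, 0.158, 0.2954]
tcp_rot: [0.059, 0.706, -0.06, 0.703]
contact_force: [-0.9, 0.2, -3.6]
grip_width: 0.132
```

send_rows:
  increments:
    - [0, 0, 0, 0, 0]
    - [0, 0, 0, 0, 0]
    - [0, 0, 0, 0, 0]

```text
clock: 3.95
ee_pos: [0.7743, 0.1611, 0.2985]
tcp_rot: [0.058, 0.705, -0.058, 0.704]
contact_force: [1.0, 0.6, -4.0]
grip_width: 0.126
```

```bash
python3 mv.py .776 .160 .3 -9.54; python3 - <<'E'
from workcell import cams
import cv2,json,numpy as np
p=cams.camera_params('wrist'); json.dump({k:np.array(v).tolist() for k,v in p.items()},open('w2.json','w'))
cv2.imwrite('pics/w2.png',cams.read_camera('wrist'))
a=cv2.imread('pics/w2.png')[60:210,110:310]; cv2.imwrite('pics/w2c.png',cv2.resize(a,None,fx=4,fy=4,interpolation=cv2.INTER_CUBIC))
E
```

```text
t 3.95 pos [0.7743 0.1611 0.2985] F [ 1.01  0.64 -3.97] grip 0.126 j [ 0.1   0.66  0.78  0.    1.7  -1.31]
tool axes
 [[-0.002  0.165  0.986]
 [ 0.     0.986 -0.165]
 [-1.    -0.    -0.002]]
shift mm [-1.5 -0.8  1.9] norm [-0.002  -0.0011  0.0025] rotvec deg [ 0.06 -0.1   0.  ] turn 0.0003
```

View pics/w2c.png

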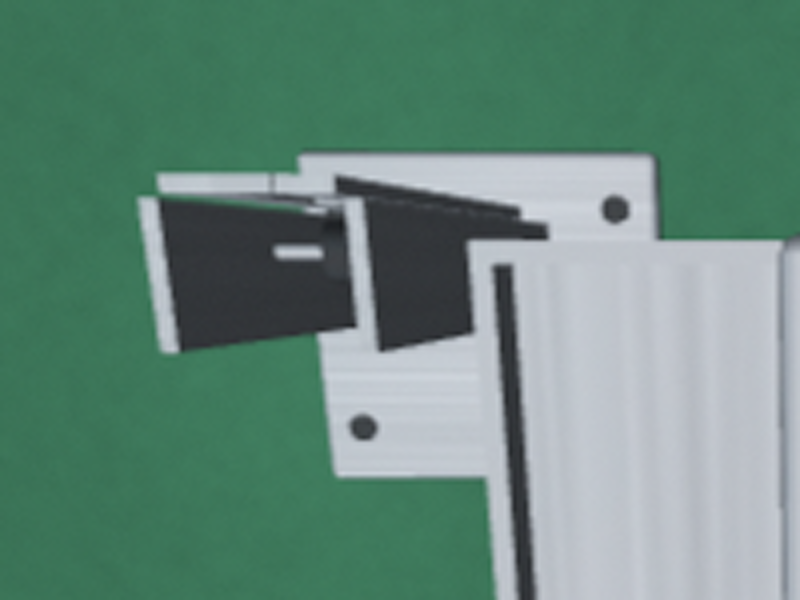

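```bash
cat > f3.py <<'E'
from fit import *
import json
p=json.load(open('w2.json'))
L=np.array([(162,352,14,-25,178,0),(138,198,0,-25,178,2),(380,350,14,25,178,0),(362,198,0,25,178,2),(657,155,-60,65,12,1),(300,155,-60,-65,12,1),(335,476,60,-65,12,1)],float)
px=(L[:,:2]+.5)/4-.5+[110,60]
def res(q):
    X=L[:,2:5]/1e3; X[L[:,5]==1,0]+=q[3]; X[L[:,5]==2,0]+=q[4]
    return (proj('w',place(q,X),p)-px).ravel()
r=least_squares(res,[.695,.0415,-.166,.016,-.02],loss='soft_l1')
print(r.x.round(4),np.degrees(r.x[2]).round(2),np.round(r.fun.reshape(-1,2),1).tolist())
c=np.array([[-.02,0,.178]]);
for u,v in((157,174),(170,192)):
    q=(np.array([u,v])+.5)/4-.5+[110,60]; C=np.linalg.inv(p['world_to_cam']); d=C[:3,:3]@((np.linalg.inv(p['mtx'])@[*q,1])*[1,-1,-1]); o=C[:3,3]
    for z in(.178,.17,.16,.15):
        X=o+d*(z-o[2])/d[2]-[*r.x[:2],0]; a=r.x[2]; print(u,v,z,(1e3*np.array([X[0]*np.cos(a)+X[1]*np.sin(a),-X[0]*np.sin(a)+X[1]*np.cos(a)])).round(1))
a=r.x[2]
for dd in(.075+.020+.025,):
    print('standoff TCP',place(r.x,np.array([[-dd,0,0]])))
E
python3 f3.py; python3 mv.py .776 .16 .3 -9.5
```

```text
[ 0.6955  0.0426 -0.1668  0.0164 -0.0197] -9.56 [[0.2, -0.3], [0.5, -0.1], [-0.1, 0.3], [0.5, -0.0], [-0.4, -0.2], [-1.3, -0.3], [-0.6, 1.4]]
157 174 0.178 [-24.7 -20.4]
157 174 0.17 [-25.3 -25. ]
157 174 0.16 [-26.  -30.8]
157 174 0.15 [-26.7 -36.5]
170 192 0.178 [-20.9 -18.1]
170 192 0.17 [-21.4 -22.6]
170 192 0.16 [-21.9 -28.3]
170 192 0.15 [-22.5 -33.9]
standoff TCP [[0.57716537 0.06248635 0.        ]]
t 4.0 pos [0.7744 0.1613 0.2991] F [ 0.19  0.2  -4.15] grip 0.126 j [ 0.1   0.66  0.78  0.    1.7  -1.31]
tool axes
 [[-0.001  0.164  0.986]
 [ 0.     0.986 -0.164]
 [-1.     0.    -0.001]]
shift mm [-0.9 -1.   1.8] norm [-0.0012 -0.0013  0.0024] rotvec deg [ 0.03 -0.04 -0.01] turn 0.0002
```

```bash
cat > f4.py <<'E'
from fit import *
up=[.6955,.0426,-.1668]
for fx in(-20,-24):
  for z in(130,78,170,118,178):
    q=proj('side',place(up,np.array([[fx,0,z],[fx+4,0,z],[fx,-25,z],[fx,25,z]])/1e3); print(fx,z,((q-[210,140]+.5)*4.5-.5).round(0).tolist())
E
python3 f4.py
python3 - <<'E'
import cv2
a=cv2.imread('pics/side0.png')[140:225,310:370]; cv2.imwrite('pics/c.png',cv2.resize(a,None,fx=7,fy=7,interpolation=cv2.INTER_CUBIC))
E
```

```text
File "f4.py", line 5
    q=proj('side',place(up,np.array([[fx,0,z],[fx+4,0,z],[fx,-25,z],[fx,25,z]])/1e3); print(fx,z,((q-[210,140]+.5)*4.5-.5).round(0).tolist())
                                                                                    ^
SyntaxError: invalid syntax
```

View pics/c.png

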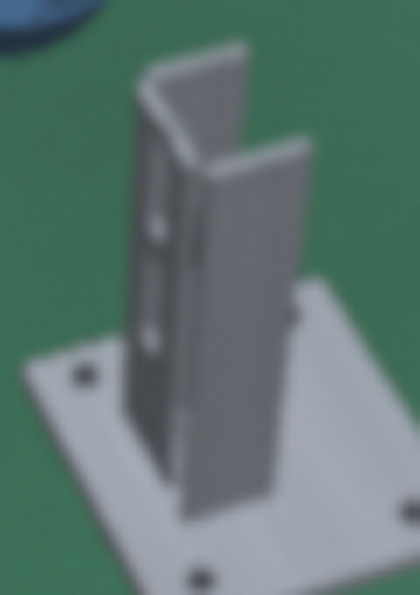

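```bash
cat > f4.py <<'E'
from fit import *
up=[.6955,.0426,-.1668]
g=lambda X:((proj('side',place(up,np.array(X)/1e3))-[310,140]+.5)*7-.5).round(0).tolist()
print('wall ref: front top -,+ ; rear top; bottoms',g([[-20,-25,178],[-20,25,178],[14,-25,178],[14,25,178],[-20,-25,12],[14,-25,12]]))
for fx in(-20,-24):
  for z in(139,130,121,87,78,69): print(fx,z,g([[fx,0,z],[fx+4,0,z]]))
E
python3 f4.py
```

```text
wall ref: front top -,+ ; rear top; bottoms [[205.0, 178.0], [139.0, 72.0], [308.0, 149.0], [238.0, 45.0], [180.0, 525.0], [270.0, 497.0]]
-20 139 [[166.0, 215.0], [178.0, 211.0]]
-20 130 [[165.0, 235.0], [176.0, 231.0]]
-20 121 [[164.0, 255.0], [175.0, 251.0]]
-20 87 [[159.0, 327.0], [170.0, 324.0]]
-20 78 [[158.0, 345.0], [169.0, 342.0]]
-20 69 [[157.0, 364.0], [168.0, 360.0]]
-24 139 [[154.0, 218.0], [166.0, 215.0]]
-24 130 [[153.0, 238.0], [165.0, 235.0]]
-24 121 [[152.0, 258.0], [164.0, 255.0]]
-24 87 [[148.0, 330.0], [159.0, 327.0]]
-24 78 [[147.0, 349.0], [158.0, 345.0]]
-24 69 [[146.0, 367.0], [157.0, 364.0]]
```

```bash
cat > av.py <<'E'
from workcell import telemetry,cams
import numpy as np
from scipy.spatial.transform import Rotation as R
S=[]
for i in range(4): S.append(telemetry.read_state()); cams.read_camera('wrist') if i<3 else 0
p=np.mean([s['ee_pos'] for s in S],0); a=-.1668; d=p[:2]-[.6955,.0426]
M=R.from_quat(np.mean([s['tcp_rot'] for s in S],0)).as_matrix()
print('t',S[-1]['clock'],'upframe x,y mm',round(1e3*(d[0]*np.cos(a)+d[1]*np.sin(a)),1),round(1e3*(-d[0]*np.sin(a)+d[1]*np.cos(a)),1),'z',round(1e3*p[2],1),'yaw',np.degrees(np.arctan2(M[1,2],M[0,2])).round(2),'tilt',M[2,1:].round(4),'spread',(1e3*np.std([s['ee_pos'] for s in S],0)).round(2))
F=np.mean([s['contact_force'] for s in S],0); print('F',F.round(1),'F up-x',round(F[0]*np.cos(a)+F[1]*np.sin(a),1),'T',np.mean([s['ft_torque'] for s in S],0).round(2),'g',S[-1]['grip_width'])
E
python3 av.py;python3 mv.py .5624 .065 .3 -9.56
```

```text
t 4.15 upframe x,y mm 58.3 130.1 z 299.4 yaw -9.47 tilt [ 0.0002 -0.    ] spread [0.16 0.09 0.23]
F [-0.   0.3 -4.1] F up-x -0.1 T [-0.01  0.05  0.  ] g 0.12995099124409992
t 4.15 pos [0.7748 0.1611 0.2997] F [ 0.07  0.09 -4.63] grip 0.13 j [ 0.1   0.66  0.78  0.    1.7  -1.31]
tool axes
 [[ 0.001  0.165  0.986]
 [ 0.     0.986 -0.165]
 [-1.     0.     0.001]]
shift mm [  -0.5 -129.7 -193.7] norm [-0.0006 -0.173  -0.2583] rotvec deg [ 0.08  0.03 -0.02] turn 0.0005
```

send_rows:
  increments:
    - [0, -0.03, -0.05, 0, 0]
    - [0, -0.07, -0.1, 0, 0]
    - [0, -0.1, -0.15, 0, 0]
    - [0, -0.14, -0.2, 0, 0]
    - [0, -0.165, -0.24, 0, 0]
    - [0.02, -0.1735, -0.2577, 0, 0]
    - [0.07, -0.1735, -0.2577, 0, 0]
    - [0.13, -0.1735, -0.2577, 0, 0]
    - [0.19, -0.1735, -0.2577, 0, 0]
    - [0.24, -0.1735, -0.2577, 0, 0]
    - [0.2592, -0.1735, -0.2577, 0, 0]
    - [0.2592, -0.1735, -0.2577, 0, 0]

```text
clock: 5.35
ee_pos: [0.5612, 0.0643, 0.1025]
tcp_rot: [0.059, 0.706, -0.059, 0.703]
contact_force: [-1.0, -0.6, -4.3]
grip_width: 0.129
```

```bash
python3 av.py; python3 - <<'E'
from workcell import cams
import cv2
a=cams.read_camera('side'); b=cams.read_camera('scene'); cv2.imwrite('pics/s2.png',a);cv2.imwrite('pics/e2.png',b)
f=lambda i:cv2.resize(i,None,fx=4,fy=4,interpolation=cv2.INTER_CUBIC)
cv2.imwrite('pics/s2c.png',f(a[130:250,225:395]))
E
```

```text
t 5.5 upframe x,y mm -133.3 -0.6 z 105.3 yaw -9.52 tilt [0.0002 0.0012] spread [1.79 0.09 1.87]
F [ 0.  -0.3 -3.7] F up-x 0.1 T [0.01 0.01 0.  ] g 0.13056412782593746
```

View pics/s2c.png

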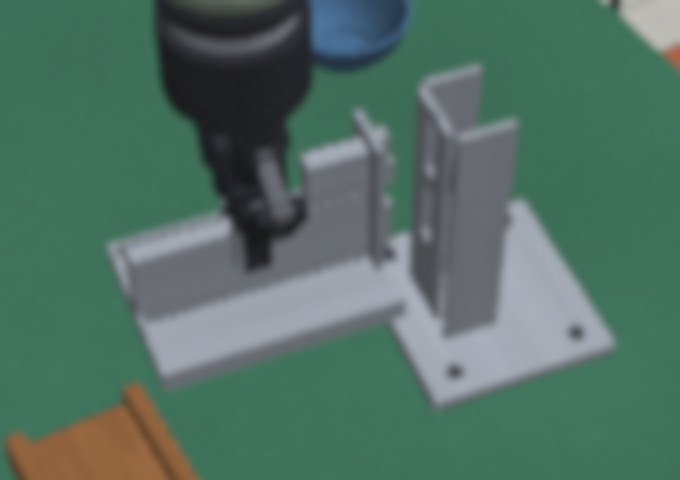

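send_rows:
  increments:
    - [0, 0, 0.012, 0, 0]
    - [0, 0, 0.024, 0, 0]
    - [0, 0, 0.03, 0, 0]
    - [0, 0, 0.032, 0, 0]
    - [0, 0, 0.033, 0, 0]
    - [0, 0, 0.034, 0, 0]
    - [0, 0, 0.035, 0, 0]
    - [0, 0, 0.036, 0, 0]

```text
clock: 6.4
ee_pos: [0.5898, 0.0596, 0.1042]
tcp_rot: [0.059, 0.705, -0.059, 0.705]
contact_force: [0.1, 0.1, -4.8]
grip_width: 0.128
```

```bash
python3 av.py
```

```text
t 6.55 upframe x,y mm -106.9 -0.8 z 104.3 yaw -9.53 tilt [-0.     -0.0001] spread [0.09 0.02 0.05]
F [ 0.4  0.1 -4.1] F up-x 0.4 T [ 0.01  0.03 -0.  ] g 0.1295262602383246
```

send_rows:
  increments:
    - [0, 0.0005, 0.0015, 0, 0]
    - [0, 0.001, 0.003, 0, 0]
    - [0, 0.001, 0.0045, 0, 0]
    - [0, 0.001, 0.006, 0, 0]

```text
clock: 6.95
ee_pos: [0.5947, 0.0595, 0.1043]
tcp_rot: [0.059, 0.705, -0.059, 0.705]
contact_force: [0.3, 0.2, -4.3]
grip_width: 0.128
```

```bash
python3 av.py
```

```text
t 7.1 upframe x,y mm -102.2 -0.1 z 104.3 yaw -9.53 tilt [-0.      0.0002] spread [0.1  0.03 0.01]
F [ 0.2  0.1 -3.9] F up-x 0.2 T [0.01 0.02 0.01] g 0.12690026299555693
```

send_rows:
  increments:
    - [0, 0, 0.0015, 0, 0]
    - [0, 0, 0.003, 0, 0]
    - [0, 0, 0.0045, 0, 0]

```text
clock: 7.4
ee_pos: [0.598, 0.059, 0.1043]
tcp_rot: [0.059, 0.705, -0.059, 0.705]
contact_force: [-0.8, 0.2, -4.1]
grip_width: 0.125
```

```bash
python3 av.py
```

```text
t 7.55 upframe x,y mm -98.8 -0.1 z 104.3 yaw -9.53 tilt [0.     0.0002] spread [0.1  0.03 0.02]
F [-0.   0.2 -4.4] F up-x -0.1 T [0.01 0.03 0.01] g 0.12477392222828503
```

send_rows:
  increments:
    - [0, 0, 0.0012, 0, 0]
    - [0, 0, 0.0024, 0, 0]

```text
clock: 7.75
ee_pos: [0.5989, 0.0588, 0.1041]
tcp_rot: [0.059, 0.705, -0.059, 0.704]
contact_force: [-3.6, 1.0, -2.5]
grip_width: 0.133
```

send_rows:
  increments:
    - [0, 0, 0.001, 0, 0]
    - [0, 0, 0.002, 0, 0]

```text
clock: 7.95
ee_pos: [0.599, 0.0589, 0.104]
tcp_rot: [0.059, 0.706, -0.059, 0.703]
contact_force: [-8.3, 1.0, 1.1]
grip_width: 0.125
```

```bash
python3 av.py
```

```text
t 8.1 upframe x,y mm -97.9 0.0 z 104.0 yaw -9.53 tilt [-0.0003 -0.0051] spread [0.02 0.01 0.02]
F [-7.1  1.   0.4] F up-x -7.2 T [ 0.12  0.79 -0.09] g 0.12970349749037943
```

Contact came at x = -98 mm, where the plate should meet the face, so the hooks are in. I'll relax the push slightly and lower.

send_rows:
  increments:
    - [0, 0, -0.002, 0, 0]
    - [0.003, 0, -0.002, 0, 0]
    - [0.006, 0, -0.002, 0, 0]
    - [0.008, 0, -0.002, 0, 0]

```text
clock: 8.5
ee_pos: [0.5988, 0.0589, 0.0987]
tcp_rot: [0.059, 0.705, -0.059, 0.704]
contact_force: [-9.7, 0.3, 8.7]
grip_width: 0.129
```

```bash
python3 av.py
```

```text
t 8.65 upframe x,y mm -98.0 0.0 z 98.8 yaw -9.52 tilt [-0.0001 -0.002 ] spread [0.02 0.01 0.04]
F [-8.5  1.   4.3] F up-x -8.6 T [ 0.09  0.89 -0.05] g 0.12944223862796364
```

send_rows:
  increments:
    - [0, 0, -0.0015, 0, 0]
    - [0.002, 0, -0.0015, 0, 0]
    - [0.004, 0, -0.0015, 0, 0]
    - [0.005, 0, -0.0015, 0, 0]

```text
clock: 9.05
ee_pos: [0.5984, 0.0591, 0.096]
tcp_rot: [0.059, 0.705, -0.059, 0.705]
contact_force: [-9.6, 1.5, 8.0]
grip_width: 0.132
```

```bash
python3 av.py
```

```text
t 9.2 upframe x,y mm -98.4 0.2 z 95.9 yaw -9.52 tilt [ 0.0001 -0.0001] spread [0.02 0.   0.1 ]
F [-8.7  1.2  6. ] F up-x -8.8 T [ 0.07  0.71 -0.06] g 0.12314848482136166
```

send_rows:
  increments:
    - [0.002, 0, -0.0005, 0, 0]
    - [0.004, 0, -0.0005, 0, 0]
    - [0.006, 0, -0.0005, 0, 0]
    - [0.007, 0, -0.0005, 0, 0]

```text
clock: 9.6
ee_pos: [0.5978, 0.0591, 0.0892]
tcp_rot: [0.059, 0.705, -0.059, 0.704]
contact_force: [-6.9, 1.1, 0.4]
grip_width: 0.13
```

```bash
python3 av.py
```

```text
t 9.75 upframe x,y mm -99.1 0.1 z 89.1 yaw -9.52 tilt [ 0.0001 -0.001 ] spread [0.02 0.01 0.05]
F [-5.5  1.2 -0.6] F up-x -5.6 T [0.1  0.47 0.03] g 0.12998193542504874
```

send_rows:
  increments:
    - [0, 0, 0, 0, 0.2]
    - [0, 0, 0, 0, 0.35]
    - [0, 0, 0, 0, 0.5]
    - [0, 0, 0, 0, 0.5]
    - [0, 0, 0, 0, 0.5]

```text
clock: 10.25
ee_pos: [0.5986, 0.0588, 0.0896]
tcp_rot: [0.059, 0.704, -0.059, 0.705]
contact_force: [0.3, -0.1, -0.6]
grip_width: 0.495
```

```bash
python3 av.py;  python3 - <<'E'
from workcell import cams
import cv2
a=cams.read_camera('side'); cv2.imwrite('pics/s3.png',a)
cv2.imwrite('pics/s3c.png',cv2.resize(a[130:250,225:395],None,fx=4,fy=4,interpolation=cv2.INTER_CUBIC))
E
```

```text
t 10.4 upframe x,y mm -98.4 -0.1 z 89.5 yaw -9.54 tilt [0.     0.0006] spread [0.15 0.03 0.1 ]
F [ 0.3 -0.3  0.1] F up-x 0.4 T [-0.01 -0.   -0.  ] g 0.4999344561029693
```

View pics/s3c.png

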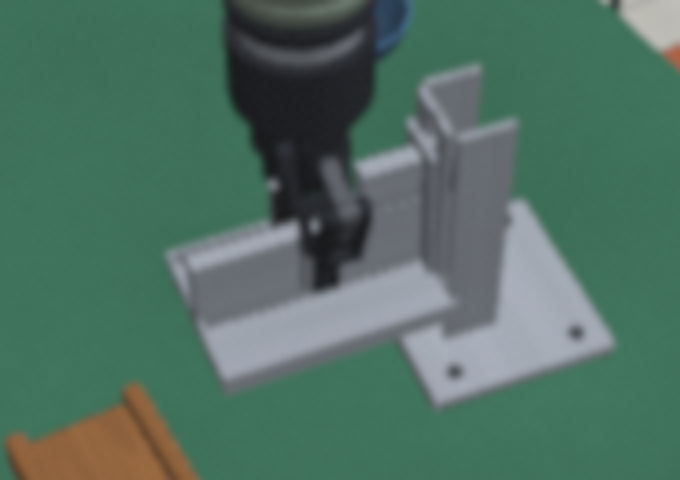

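The tray hangs by itself with the plate against the sheet. Next I move the closed fingers over the shoulder.

send_rows:
  increments:
    - [-0.03, 0, 0, 0, 0.5]
    - [-0.08, 0, 0, 0, 0.5]
    - [-0.115, 0, 0, 0, 0.5]
    - [-0.115, 0, 0, 0, 0]
    - [-0.115, 0, 0.03, 0, 0]
    - [-0.115, 0, 0.055, 0, 0]
    - [-0.115, 0, 0.065, 0, 0]
    - [-0.115, 0, 0.065, 0, 0]
    - [-0.115, 0, 0.065, 0, 0]

```text
clock: 11.35
ee_pos: [0.6452, 0.051, 0.1746]
tcp_rot: [0.059, 0.705, -0.059, 0.704]
contact_force: [-0.3, -0.0, 0.1]
grip_width: -0.002
```

```bash
python3 av.py
```

```text
t 11.5 upframe x,y mm -51.0 0.0 z 174.9 yaw -9.52 tilt [-0.0001 -0.0017] spread [0.08 0.03 0.25]
F [-0.2 -0.2  0.1] F up-x -0.2 T [ 0.01  0.01 -0.01] g 6.922990235398393e-05
```

send_rows:
  increments:
    - [0.013, 0, 0.003, 0, 0]
    - [0.024, 0, 0.003, 0, 0]
    - [0.028, 0, 0.003, 0, 0]
    - [0.031, 0, 0.003, 0, 0]
    - [0.033, 0, 0.003, 0, 0]
    - [0.035, 0, 0.003, 0, 0]

```text
clock: 12.1
ee_pos: [0.6483, 0.0506, 0.1502]
tcp_rot: [0.059, 0.705, -0.059, 0.705]
contact_force: [-3.5, 1.1, 6.5]
grip_width: 0.003
```

```bash
python3 av.py
```

```text
t 12.25 upframe x,y mm -47.8 0.0 z 150.1 yaw -9.53 tilt [-0.     -0.0002] spread [0.04 0.01 0.05]
F [-2.8  0.6  4.1] F up-x -2.9 T [ 0.06  0.51 -0.01] g -0.0016940649730862371
```

send_rows:
  increments:
    - [0.0015, 0, 0, 0, 0]
    - [0.003, 0, 0, 0, 0]
    - [0.0045, 0, 0, 0, 0]

```text
clock: 12.55
ee_pos: [0.6485, 0.0506, 0.1467]
tcp_rot: [0.059, 0.705, -0.059, 0.705]
contact_force: [-4.0, -0.5, 5.6]
grip_width: 0.003
```

send_rows:
  increments:
    - [0.0015, 0, 0, 0, 0]
    - [0.003, 0, 0, 0, 0]

```text
clock: 12.75
ee_pos: [0.6486, 0.0507, 0.1445]
tcp_rot: [0.059, 0.704, -0.059, 0.705]
contact_force: [-4.0, 0.9, 5.3]
grip_width: -0.001
```

Sliding smoothly at about 5 N.

send_rows:
  increments:
    - [0.0015, 0, 0, 0, 0]
    - [0.003, 0, 0, 0, 0]
    - [0.0045, 0, 0, 0, 0]

```text
clock: 13.05
ee_pos: [0.6486, 0.0506, 0.141]
tcp_rot: [0.059, 0.704, -0.059, 0.705]
contact_force: [-2.7, 0.5, 4.8]
grip_width: -0.002
```

send_rows:
  increments:
    - [0.0015, 0, 0, 0, 0]
    - [0.003, 0, 0, 0, 0]

```text
clock: 13.25
ee_pos: [0.6487, 0.0505, 0.138]
tcp_rot: [0.059, 0.704, -0.059, 0.705]
contact_force: [-0.7, -0.2, 1.4]
grip_width: -0.001
```

send_rows:
  increments:
    - [0.0015, 0, 0, 0, 0]
    - [0.003, 0, 0, 0, 0]

```text
clock: 13.45
ee_pos: [0.6487, 0.0503, 0.1355]
tcp_rot: [0.059, 0.704, -0.059, 0.705]
contact_force: [-1.3, -0.1, 6.1]
grip_width: -0.002
```

send_rows:
  increments:
    - [0.001, 0, 0, 0, 0]
    - [0.002, 0, 0, 0, 0]

```text
clock: 13.65
ee_pos: [0.6488, 0.0504, 0.1355]
tcp_rot: [0.059, 0.704, -0.059, 0.705]
contact_force: [-3.5, -0.2, 9.5]
grip_width: -0.003
```

```bash
python3 av.py
```

```text
t 13.8 upframe x,y mm -47.4 -0.1 z 135.5 yaw -9.53 tilt [-0.0001  0.0007] spread [0.01 0.01 0.02]
F [-2.9  0.2  7.4] F up-x -2.9 T [0.01 0.52 0.02] g -0.001737267950309163
```

send_rows:
  increments:
    - [0.001, 0, 0, 0, 0]
    - [0.002, 0, 0, 0, 0]

```text
clock: 14.0
ee_pos: [0.6488, 0.0504, 0.1354]
tcp_rot: [0.059, 0.704, -0.059, 0.705]
contact_force: [-7.3, -0.1, 15.8]
grip_width: -0.001
```

```bash
python3 av.py
```

```text
t 14.15 upframe x,y mm -47.3 -0.1 z 135.4 yaw -9.53 tilt [-0.0002  0.0011] spread [0.01 0.01 0.01]
F [-6.   0.5 12.4] F up-x -6.0 T [0.02 0.93 0.  ] g -0.0013158068553330935
```

Hard stop at 135.4 mm with 12–16 N, after the force dropped near 138 mm, which I take as the click. I'll retreat and check.

send_rows:
  increments:
    - [-0.01, 0, 0, 0, 0]
    - [-0.05, 0, 0, 0, 0]
    - [-0.1, 0, 0, 0, 0]
    - [-0.16, 0, 0, 0, 0]
    - [-0.2, 0, -0.05, 0, 0]
    - [-0.2, 0, -0.1, 0, 0]
    - [-0.2, 0.05, -0.15, 0, 0]
    - [-0.2, 0.1, -0.2, 0, 0]
    - [-0.2, 0.15, -0.2, 0, 0]
    - [-0.2, 0.15, -0.2, 0, 0]
    - [-0.2, 0.15, -0.2, 0, 0]

```text
clock: 15.25
ee_pos: [0.5191, 0.1869, 0.2825]
tcp_rot: [0.058, 0.705, -0.058, 0.705]
contact_force: [0.6, -0.5, 0.1]
grip_width: 0.0
```

```bash
python3 av.py;  python3 - <<'E'
from workcell import cams
import cv2,numpy as np
a=cams.read_camera('side'); b=cams.read_camera('scene'); cv2.imwrite('pics/s4.png',a);cv2.imwrite('pics/e4.png',b)
f=lambda i:cv2.resize(i,None,fx=3.3,fy=3.3,interpolation=cv2.INTER_CUBIC)
cv2.imwrite('pics/f4.png',np.hstack([f(a[130:270,265:385]),f(b[110:250,300:420])]))
from fit import proj,place
X=np.array([[-65,-6,58],[35,-6,90],[35,-6,58],[-65,-50,14],[75,-50,14]])/1e3
Q=place([.6955,.0426,-.1668],X+[-.0987,0,.0455])
print(((proj('side',Q)-[265,130])*3.3).round().tolist()); print(((proj('scene',Q)-[300,110])*3.3+[396,0]).round().tolist())
E
```

```text
t 15.4 upframe x,y mm -197.5 112.1 z 282.5 yaw -9.52 tilt [-0.0006  0.0001] spread [0.21 0.64 0.01]
F [ 0.  -0.4  0.3] F up-x 0.1 T [-0.01  0.01 -0.02] g -2.5043875280122257e-05
[[27.0, 235.0], [168.0, 160.0], [168.0, 193.0], [53.0, 324.0], [245.0, 264.0]]
[[404.0, 183.0], [530.0, 213.0], [529.0, 253.0], [360.0, 271.0], [534.0, 378.0]]
```

View pics/f4.png

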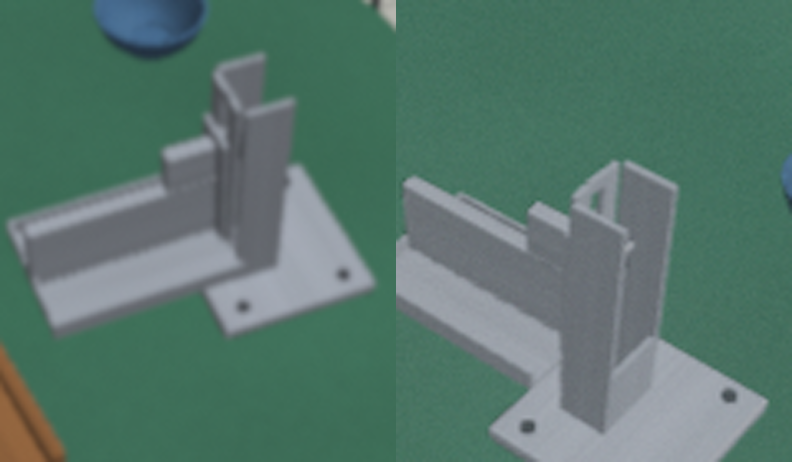

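The tray's rib and rim corners, at (30,232) and (53,320) in the side view, match the predicted level home pose within 1–4 crop px. The robot is clear, so I'm handing in.

```bash
python3 -c "
from workcell import ticket; print(ticket.job_done())"
```

```text
the job is handed in; nothing more can be done
None
```

The tray is hooked into both slots, pressed down to a firm stop, and let go. I handed the job in at about 15.5 s. I read the click from the force only, because the state gives no latch reading and I did not tug the tray upward to test the lock.

- **Pushing in:** I gripped the tray at its rib and the hooks went in on the first push. The plate met the upright's face at about 8 N. I lowered the tray about 15 mm while still holding it, then let go, and it hung by itself.
- **Pressing down:** I pressed on the shoulder with the fingers shut. It slid at about 5 N, dropped to 1.4 N near 138 mm, then stopped hard at 135.4 mm. There it took 12–16 N with only 0.1 mm more travel; the 15.8 N peak was just over the 10–15 N you asked for.
- **Slot height:** The stop puts the slots about 2.5 mm above nominal, which agrees with the height at which the hooks went in.
- **Last checks:** The final side picture shows the tray level and in its expected home position, within about 1 mm. The gripper is clear and reads no contact force.
- **Bystanders:** I never moved the arm against the lid, the bowls or the ladle rest. I did not compare their positions before and after.

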